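Kit a repaired unit: passed modules into the tray, failed look-alikes stay

TASK

Load the orange kit tray with the four parts that carry a green dot, one at a time, each lying flat and upright with its dot up, set down and not dropped: first the blue battery pack into the smaller, yellow-floored bay, then in the larger, grey-floored bay a stack with the widest part at the bottom: the aluminium power module on the floor, the black control module centred on it, and the round white sensor centred on top. Leave the look-alikes with a red dot (one battery pack, one control module) and the multimeter, tape roll and screwdriver where they are. Finish with everything released and standing still.

Things in the scene. Friction and masses are not known exactly. Their poses are not given: they have to be found in the camera images.
- battery_c (a point): blue battery pack with black ends, GREEN dot (24 mm) on a white label on top; 80 x 34 x 32 mm (own x, y, z), loose, about 0.3 kg; the point is its centre, 16 mm above its underside; x along its length, z up. To be moved.
- power_c (a point): bare aluminium power module with dark slots, GREEN dot on a white label on top; 100 x 56 x 36 mm (own x, y, z), loose, about 0.4 kg; the point is its centre, 18 mm above its underside; x along its length, z up. To be moved.
- control_c (a point): black control module with two grey terminal strips, GREEN dot on a white label on top; 70 x 46 x 28 mm (own x, y, z), loose, about 0.16 kg; the point is its centre, 14 mm above its underside; x along its length, z up. To be moved.
- sensor_c (a point): round white sensor puck with a GREEN dot on top; 42 mm diameter, 26 mm high, loose, about 0.08 kg; the point is its centre, 13 mm above its underside; z up. To be moved.
- tray: orange kit tray, fixed to the table, at any yaw; outside 144 (own x) x 252 (own y) x 14 mm high, walls and divider 4 mm thick, floor 4 mm thick (bays 10 mm deep). Origin: centre of its underside. Larger bay, grey floor: 136 x 136 mm, centred at own (0, -54 mm). Smaller bay, yellow floor: 136 (x) x 104 (y) mm, centred at own (0, +70 mm). The divider between them lies at own y = +16 mm.
- control_bad_c (a point): look-alike: black control module like the other, but with a RED dot; 70 x 46 x 28 mm, loose; the point is its centre. Must stay.
- battery_bad_c (a point): look-alike: blue battery pack like the other, but with a RED dot; 80 x 34 x 32 mm, loose; the point is its centre. Must stay.
- meter_c (a point): bystander: yellow multimeter lying on its back, 150 x 75 x 34 mm (its black dial reaches 41 mm), loose; the point is its centre. Must stay.
- tape_c (a point): bystander: black roll of tape lying flat, 84 mm outside diameter, 24 mm high, loose; the point is its centre. Must stay.
- driver_grip (a point): bystander: screwdriver with a red handle, 190 mm long, lying flat, loose; the point is in its handle. Must stay.
Mind the look-alikes: they are no part of the job. What is shaped like the part that bears sensor_c but purple or turquoise is not meant.

How it is judged:
By the outcome, as a careful person would: the job done as asked, in the order asked, and still so for the second after the job is handed in, with the robot touching nothing.
It also fails if it takes over 128 s, if anything falls off the work surface, if the arm or the gripper's body presses on something with over 40 N, if the wrist force passes 120 N, or if a joint passes its speed limit or range.

ROBOT

A 6-joint arm with a two-finger parallel gripper is mounted at the origin on the work surface. World frame = base frame: x ahead of the robot, y to its left, z up, the work surface at z = 0. Lengths are in m, angles in rad, forces in N, time in s.
With the tool pointing down it reaches from about 0.35 to 0.975 m from the base axis. Payload 4.9 kg.
Tool frame: the origin (TCP) lies at the very end of the fingers, on their centre line; the grasp point (between the pads) lies 19 mm behind it; z points along the fingers, y is the line along which they close (so a half turn about z gives the same grasp; the last joint's range is limited). The gripper opens to 85 mm and grips with 20 to 120 N. Pads are 22 mm wide; open, the fingers measure 114 mm over their backs; the gripper's body (76 mm by 85 mm) begins 54 mm behind the grasp point. The pads swing forward as they close: fully open they stand 13 mm farther back than shut.
Start: joints at [-1.456, 0.053, 1.613, -0, 1.476, -0.119], TCP at [0.145, -0.608, 0.231] pointing down, gripper open.
Joint ranges: [-3.01, 3.01], [-1.01, 2.22], [0.06, 2.58], [-1.02, 4.17], [0.09, 2.62], [-3.14, 3.14]. Speed limits (rad/s): [2.57, 2.57, 3.14, 3.14, 3.14, 3.14].

INTERFACE

Orientations are given as a rotation vector (axis times angle).
In Python, from station import * gives the robot as it stands.
- The arm moves only by the shell command python3 -m crank 'ROWS' [OPENING] [FORCE]. ROWS is JSON, a list of rows, each an object with "offset": the shift along the tool's x, y, z in m, a list of three; "twist": the turn, a rotation vector about the tool's x, y, z in degrees, a list of three. In form: [{"offset": [x, y, z], "twist": [rx, ry, rz]}, ...]. A call has 1 to 20 rows; each row is the pose to reach, as a shift and turn from the pose commanded when the call began, along the tool's axes at that moment; what a row does not reach only later rows make up. A row lasts 1/8 s, in which the tool goes at most 62.5 mm and 10.7 degrees, less where a joint would pass 70% of its speed; a pose out of reach is approached as far as the arm can. A call with a gripper value outside its range is refused whole. OPENING is the opening, from 0 (shut) to 1 (fully open), set as the call begins (- or left out, the last holds). The fingers move at their own pace and stop on an object; FORCE is the grip in N (left out, the last holds). Time passes only in rows, so rows that repeat a pose let the fingers close. It gives the time, the measured TCP pose, the force, the opening and the grip force at its end, in the units of the state.
- get_obs(): the state, without advancing time (a new reading comes with each control period).
- get_image(name): name is "side" or "top"; returns the picture (384x512x3 uint8, red, green, blue); there is no depth.
- get_calibration(name): a dict with "intrinsics" (3x3 intrinsics, pixels), "world_from_camera" (4x4, takes a point from camera to world coordinates). Camera axes: x right, y up, looking along -z (the intrinsics and any distortion apply to the point x, -y, -z); pixel columns grow to the right and rows downward; lengths in m; the calibration is good to about 2 mm. A picture is of the moment at which its call begins. get_calibration takes no time and is no camera call.
- finish_job(): hands the job in; it is judged then, once.
Trained networks look in the newest picture that a camera, given by its name, has taken for a name from the list of things; names that differ only in an ending like _2 or _b are one class to them, and where a whole thing is asked for, a point or a joint stands for the part that bears it (a point fixed in the world has none). Each returns a list of dicts, best first, with "confidence" (0 to 1); they miss things now and then, are a little off and sometimes report something else, mostly with a low value. They report only what shows in the picture. A call takes as long as a camera call. They do not tell look-alikes from the thing itself.
- cut_out(query, camera): "region" (384x512 bool, what is visible of it) and "rect" ([centre column, centre row, width, height] in pixels, round what is visible of it).
The state is a dict: "t": time; "q": joint angles; "dq": joint speeds; "effort": joint torques, N m; "tool_pos": TCP position; "tool_rot": TCP orientation; "contact_force": force on the tool from outside, world axes, zero at the start; "wrist_torque": the same for the moment, N m; "opening": finger opening in m; "grip_force": force on a finger pad.
Only numpy, scipy, OpenCV 4.12 (cv2) and the standard library are available. Lean on these libraries where they do the work, as an engineer would, in place of code of your own. Each camera call takes 0.05 s, during which the arm holds its last target. There are 200 camera calls.

## Working session

There is one attempt and no reset: what is moved stays moved. The work goes in short steps, Python scripts to look and compute and a shell command to move; the robot and the scene stay as the last step left them, time stands still between calls to the robot, and variables do not carry over. Pictures are saved under pics/ and viewed, at most 14 in all, crops included, and the job is handed in when it is done.

```bash
mkdir -p pics; ls
python3 - <<'E'
from station import *
import cv2,numpy as np
for n in("top","side"):
    cv2.imwrite(f"pics/{n}0.png",cv2.cvtColor(get_image(n),cv2.COLOR_RGB2BGR))
    c=get_calibration(n);print(n,{k:np.round(v,4).tolist() if not isinstance(v,str) else v for k,v in c.items()})
o=get_obs();print({k:np.round(v,3).tolist() for k,v in o.items()})
E
```

```text
pics
top {'intrinsics': [[423.839, 0.0, 254.4075], [0.0, 423.839, 192.1886], [0.0, 0.0, 1.0]], 'world_from_camera': [[0.0117, 0.9758, -0.2183, 0.3835], [-0.9999, 0.0119, -0.0003, -0.0451], [0.0023, 0.2183, 0.9759, 0.9221], [0.0, 0.0, 0.0, 1.0]]}
side {'intrinsics': [[397.0116, 0.0, 256.1983], [0.0, 397.0116, 186.788], [0.0, 0.0, 1.0]], 'world_from_camera': [[0.9972, 0.0502, -0.0552, 0.5148], [-0.0738, 0.7664, -0.6381, -0.7144], [0.0103, 0.6404, 0.768, 0.8723], [0.0, 0.0, 0.0, 1.0]]}
{'t': 0.1, 'q': [-1.456, 0.053, 1.614, -0.0, 1.476, -0.119], 'dq': [0.0, -0.001, -0.002, -0.0, 0.001, 0.001], 'effort': [0.001, -39.49, -37.136, -0.0, 0.004, -0.0], 'tool_pos': [0.145, -0.607, 0.23], 'tool_rot': [-3.118, -0.366, 0.0], 'contact_force': [-0.028, -1.294, 0.357], 'wrist_torque': [0.088, -0.006, -0.09], 'grip_force': 0.0, 'opening': 0.085}
```

View pics/top0.png

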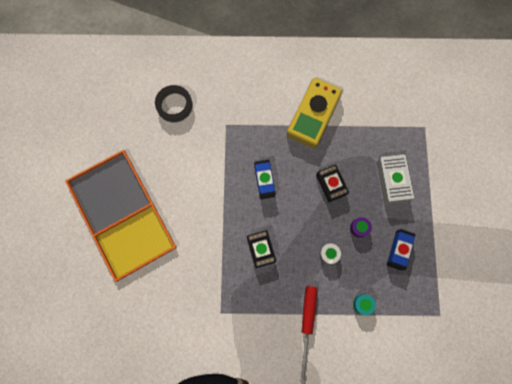

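View pics/side0.png

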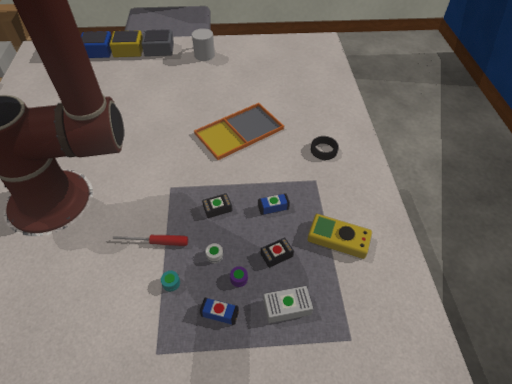

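The top view shows these candidates:
- **Battery:** green dot at (264,178), which I want. The red look-alike is at (402,249).
- **Control module:** green dot at (261,249), which I want. The red look-alike is at (333,182).
- **Power module:** (397,177), the only one.
- **Sensor:** white at (331,253), which I want. The purple one (361,227) and the turquoise one (365,304) aren't meant.
- **Tray:** centre about (121,215), with the yellow bay at the lower right.

Next I'll measure positions from both views.

```bash
cat > h.py <<'E'
from station import *
import cv2,numpy as np
from scipy.optimize import minimize
CAL={n:get_calibration(n) for n in("top","side")}
def P(n):
    c=CAL[n];T=np.linalg.inv(np.array(c["world_from_camera"]))
    return np.array(c["intrinsics"])@np.diag([1,-1,-1])@T[:3]
def proj(n,X):
    p=np.c_[np.atleast_2d(X),np.ones(len(np.atleast_2d(X)))]@P(n).T
    return p[:,:2]/p[:,2:]
def tri(a,b):
    h=cv2.triangulatePoints(P("top"),P("side"),np.float64(a).reshape(2,1),np.float64(b).reshape(2,1))
    return (h[:3]/h[3]).ravel()
def ray(n,uv,z):
    M=P(n);A=M[:,:3];c=-np.linalg.solve(A,M[:,3]);d=np.linalg.solve(A,[*uv,1]);return c+d*(z-c[2])/d[2]
def shot(n,f=None):
    im=get_image(n)
    if f: cv2.imwrite(f,cv2.cvtColor(im,cv2.COLOR_RGB2BGR))
    return im
def pts(p,s,rnd=False):
    if rnd:
        a=np.linspace(0,6.28,24);b=np.c_[np.cos(a),np.sin(a)]*s[0]/2
    else: b=np.array([[-1,-1],[1,-1],[1,1],[-1,1]])*np.array(s[:2])/2
    c,si=np.cos(p[2]),np.sin(p[2]);b=b@np.array([[c,si],[-si,c]])+p[:2]
    return np.r_[np.c_[b,np.full(len(b),p[3])],np.c_[b,np.full(len(b),p[3]+s[2])]]
def fit(masks,s,p0,rnd=False,z=0.):
    "fit a box standing at height z (x,y,yaw) to visible masks in several views"
    def cost(p):
        e=0
        for n,m in masks.items():
            r=np.zeros((384*4,512*4),np.uint8);h=cv2.convexHull(np.float32(proj(n,pts([*p,z],s,rnd))))
            cv2.fillConvexPoly(r,np.int32(np.round((h+.5)*4*16)),255,shift=4)
            r=cv2.resize(r,(512,384),interpolation=cv2.INTER_AREA)/255.
            e+=np.abs(r-m).sum()/m.sum()
        return e
    best=None
    for dy in np.radians([-20,0,20]):
        r=minimize(cost,[p0[0],p0[1],p0[2]+dy],method="Nelder-Mead",options=dict(initial_simplex=np.array([p0[0],p0[1],p0[2]+dy])+np.array([[0,0,0],[.006,0,0],[0,.006,0],[0,0,.15]]),xatol=1e-4,fatol=1e-4))
        if best is None or r.fun<best.fun: best=r
    return best.x,best.fun
def dot(im,mask):
    "subpixel centroid of the green dot inside mask"
    f=im.astype(float);g=((f[...,1]>1.5*f[...,0])&(f[...,1]>1.3*f[...,2])&cv2.dilate(mask.astype(np.uint8),np.ones((3,3))).astype(bool))
    v,u=np.nonzero(g);return (u.mean(),v.mean(),len(u)) if len(u) else None
SZ=dict(battery_c=(.08,.034,.032),power_c=(.1,.056,.036),control_c=(.07,.046,.028),sensor_c=(.042,.042,.026),tray=(.144,.252,.014))
E
python3 - <<'E'
from h import *
pix=dict(battery_c=((264,178),(274,201)),control_c=((261,249),(217,203)),power_c=((397,177),(288,301)),sensor_c=((331,253),(214,251)),tray=((121,215),(239,130)))
im={n:shot(n) for n in CAL}
for k,pp in pix.items():
    M={}
    for n,p in zip(CAL,pp):
        for d in cut_out(k,n):
            if np.hypot(*(np.array(d["rect"][:2])-p))<12: M[n]=d["region"];print(k,n,round(d["confidence"],2),np.round(d["rect"],1));break
    if not M: print(k,"none");continue
    u,v=np.nonzero(M["top"])[::-1] if "top" in M else (None,None)
    w=ray("top",pp[0],SZ[k][2])
    if k!="tray" and len(M)==2:
        a,b=dot(im["top"],M["top"]),dot(im["side"],M["side"]);w=tri(a[:2],b[:2]);print("  dot tri",np.round(w,4),a[2],b[2])
    rect=cv2.minAreaRect(np.float32(np.c_[u,v]));bp=cv2.boxPoints(rect);L=[bp[1]-bp[0],bp[2]-bp[1]];l=max(L,key=np.linalg.norm)
    y0=np.arctan2(-l[0],-l[1])+(np.pi/2 if k=="tray" else 0)
    for ms in ([M]+[{n:m} for n,m in M.items()]):
        x,f=fit(ms,SZ[k],[w[0],w[1],y0],k=="sensor_c");print("  fit",list(ms),np.round(x[:2],4),np.round(np.degrees(x[2]),1),round(f,3))
E
```

```text
battery_c top 0.83 [265.1 178.1  21.9  35.5]
battery_c side 0.59 [273.1 205.9  32.1  24.2]
  dot tri [ 0.6172 -0.066   0.0321] 76 42
  fit ['top', 'side'] [ 0.6163 -0.0656] -169.9 0.154
  fit ['top'] [ 0.6158 -0.066 ] -169.5 0.063
  fit ['side'] [ 0.6165 -0.0644] -170.0 0.08
control_c top 0.76 [260.7 248.2  31.4  34.8]
control_c side 0.64 [217.3 205.9  31.   28.2]
  dot tri [ 0.4641 -0.06    0.0284] 88 43
  fit ['top', 'side'] [ 0.4639 -0.0592] -162.8 0.19
  fit ['top'] [ 0.4628 -0.0598] -162.9 0.072
  fit ['side'] [ 0.4648 -0.0578] -161.9 0.087
power_c top 0.94 [394.9 180.   39.1  50.6]
power_c side 0.74 [288.4 303.4  52.4  35.6]
  dot tri [ 0.6195 -0.3523  0.037 ] 75 78
  fit ['top', 'side'] [ 0.619 -0.352] -172.7 0.164
  fit ['top'] [ 0.618  -0.3522] -173.3 0.053
  fit ['side'] [ 0.6204 -0.3514] -171.5 0.089
sensor_c top 0.7 [330.4 251.3  20.9  23. ]
sensor_c side 0.85 [213.2 255.1  19.3  18.6]
  dot tri [ 0.4557 -0.2063  0.0265] 85 55
  fit ['top', 'side'] [ 0.4553 -0.2051] -131.4 0.192
  fit ['top'] [ 0.4539 -0.2058] -128.8 0.072
  fit ['side'] [ 0.4564 -0.204 ] -149.1 0.045
tray top 0.94 [121.1 217.5 109.7 129.4]
tray side 0.57 [237.3 131.6  94.6  58.8]
  fit ['top', 'side'] [0.5381 0.2493] -59.2 0.055
  fit ['top'] [0.5373 0.2486] -59.3 0.02
  fit ['side'] [0.5393 0.2506] -59.5 0.029
```

```bash
cat >> h.py <<'E'
from scipy.spatial.transform import Rotation as R
def plan(x,y,z,yaw):
    o=get_obs();A=R.from_rotvec(o["tool_rot"]);c,s=np.cos(np.radians(yaw)),np.sin(np.radians(yaw))
    B=R.from_matrix(np.array([[c,s,0],[s,-c,0],[0,0,-1]]))
    print("offset",np.round(A.inv().apply(np.array([x,y,z])-o["tool_pos"]),4),"twist",np.round((A.inv()*B).as_rotvec(degrees=True),1),"q6est",round(np.degrees(o["q"][5])),"t",round(o["t"],1))
E
python3 - <<'E'
from h import *
t,s=shot("top"),shot("side")
cv2.imwrite("pics/crop.png",cv2.cvtColor(np.hstack([cv2.resize(t[145:275,225:425],(480,312),interpolation=2),cv2.resize(s[180:330,150:320],(354,312),interpolation=2)])[:,:800],cv2.COLOR_RGB2BGR))
# height of bay floors: colour centroids in both views
for nm,cond in(("yellow",lambda f:(f[...,0]>130)&(f[...,1]>.65*f[...,0])&(f[...,2]<.4*f[...,0])),):
    c=[]
    for im,(u0,v0,u1,v1) in((t,(60,150,180,285)),(s,(190,100,290,160))):
        f=im.astype(float);m=np.zeros(f.shape[:2],bool);m[v0:v1,u0:u1]=1;v,u=np.nonzero(cond(f)&m);c.append((u.mean(),v.mean()))
    print(nm,np.round(c,1).tolist(),np.round(tri(*c),4))
for n in CAL: print(n,np.round(proj(n,[[.478,.2135,.004],[.5845,.277,.004]]),1).tolist())
plan(.617,-.066,.12,10)
E
```

```text
yellow [[134.3, 241.8], [219.1, 138.8]] [0.4753 0.2138 0.0027]
top [[134.4, 240.8], [109.3, 192.4]]
side [[220.2, 138.4], [252.4, 123.7]]
offset [ 0.5849 -0.4178  0.1113] twist [0.  0.  3.4] q6est -7 t 0.8
```

View pics/crop.png

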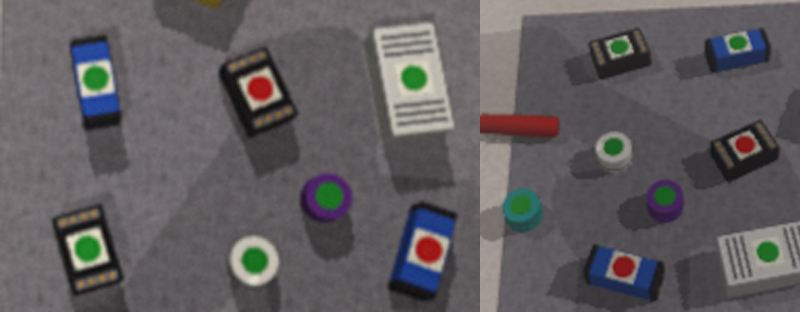

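The crop confirms the choices. In the left half, the green-dotted battery (95,78), control module (88,249), power module (414,78) and white sensor (254,261) are the wanted parts. The red-dotted ones and the purple puck are not. The floor triangulates at about 3 mm, against 4 mm in the text. Now I'll go above the battery.

```bash
r='{"offset":[0.585,-0.418,0.111],"twist":[0,0,3.4]}'; python3 -m crank '[{"offset":[0.585,-0.418,0.111],"twist":[0,0,3.4]},{"offset":[0.585,-0.418,0.111],"twist":[0,0,3.4]},{"offset":[0.585,-0.418,0.111],"twist":[0,0,3.4]},{"offset":[0.585,-0.418,0.111],"twist":[0,0,3.4]},{"offset":[0.585,-0.418,0.111],"twist":[0,0,3.4]},{"offset":[0.585,-0.418,0.111],"twist":[0,0,3.4]},{"offset":[0.585,-0.418,0.111],"twist":[0,0,3.4]},{"offset":[0.585,-0.418,0.111],"twist":[0,0,3.4]},{"offset":[0.585,-0.418,0.111],"twist":[0,0,3.4]},{"offset":[0.585,-0.418,0.111],"twist":[0,0,3.4]},{"offset":[0.585,-0.418,0.111],"twist":[0,0,3.4]},{"offset":[0.585,-0.418,0.111],"twist":[0,0,3.4]},{"offset":[0.585,-0.418,0.111],"twist":[0,0,3.4]},{"offset":[0.585,-0.418,0.111],"twist":[0,0,3.4]},{"offset":[0.585,-0.418,0.111],"twist":[0,0,3.4]},{"offset":[0.585,-0.418,0.111],"twist":[0,0,3.4]}]' 1
python3 - <<'E'
from h import *
shot("side","pics/a.png");plan(.617,-.066,.003,10)
E
```

```text
t: 2.8
tool_pos: [0.6167, -0.0668, 0.1207]
tool_rot: [3.13, 0.271, 0.001]
contact_force: [-0.1, 0.3, -0.5]
opening: 0.0858
grip_force: 0.0
offset [ 0.0003 -0.0006  0.1177] twist [ 0.  -0.  -0.1] q6est 67 t 2.9
```

View pics/a.png

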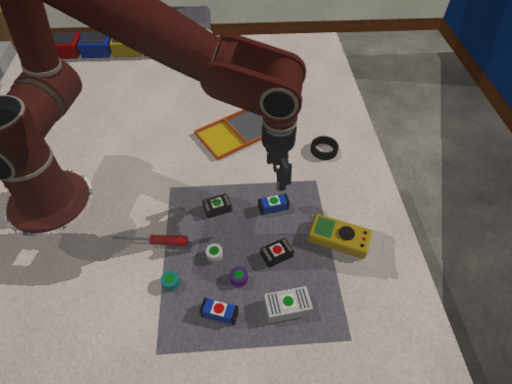

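The side view shows the gripper hovering directly over the blue battery (273,203), with its fingers straddling the pack's width. Going down.

```bash
python3 -m crank '[{"offset":[0,-0.001,0.05],"twist":[0,0,0]},{"offset":[0,-0.001,0.09],"twist":[0,0,0]},{"offset":[0,-0.001,0.105],"twist":[0,0,0]},{"offset":[0,-0.001,0.117],"twist":[0,0,0]},{"offset":[0,-0.001,0.117],"twist":[0,0,0]},{"offset":[0,-0.001,0.117],"twist":[0,0,0]}]' 1
python3 -m crank '[{"offset":[0,0,0],"twist":[0,0,0]},{"offset":[0,0,0],"twist":[0,0,0]},{"offset":[0,0,0],"twist":[0,0,0]},{"offset":[0,0,0],"twist":[0,0,0]},{"offset":[0,0,0],"twist":[0,0,0]},{"offset":[0,0,0],"twist":[0,0,0]}]' 0 50
```

```text
t: 3.6
tool_pos: [0.6182, -0.0652, 0.005]
tool_rot: [3.129, 0.274, 0.004]
contact_force: [0.3, 0.3, 0.2]
opening: 0.0853
grip_force: 0.0
t: 4.35
tool_pos: [0.6174, -0.065, 0.0039]
tool_rot: [3.129, 0.274, 0.002]
contact_force: [-0.2, -0.5, 3.3]
opening: 0.0333
grip_force: 52.2
```

```bash
python3 -m crank '[{"offset":[0,0,-0.02],"twist":[0,0,0]},{"offset":[0,0,-0.06],"twist":[0,0,0]},{"offset":[0,0,-0.11],"twist":[0,0,0]},{"offset":[0,0,-0.11],"twist":[0,0,0]}]'
python3 - <<'E'
from h import *
plan(.4765,.2135,.115,120.8)
E
```

```text
t: 4.85
tool_pos: [0.6201, -0.0654, 0.1194]
tool_rot: [3.127, 0.274, 0.015]
contact_force: [-0.2, 0.7, -2.9]
opening: 0.0334
grip_force: 51.7
offset [-0.093  -0.2996  0.0024] twist [   0.7   -0.2 -110.8] q6est 67 t 4.8
```

```bash
python3 -m crank '[{"offset":[-0.093,-0.3,0],"twist":[0,0,-111]},{"offset":[-0.093,-0.3,0],"twist":[0,0,-111]},{"offset":[-0.093,-0.3,0],"twist":[0,0,-111]},{"offset":[-0.093,-0.3,0],"twist":[0,0,-111]},{"offset":[-0.093,-0.3,0],"twist":[0,0,-111]},{"offset":[-0.093,-0.3,0],"twist":[0,0,-111]},{"offset":[-0.093,-0.3,0],"twist":[0,0,-111]},{"offset":[-0.093,-0.3,0],"twist":[0,0,-111]},{"offset":[-0.093,-0.3,0],"twist":[0,0,-111]},{"offset":[-0.093,-0.3,0],"twist":[0,0,-111]},{"offset":[-0.093,-0.3,0],"twist":[0,0,-111]},{"offset":[-0.093,-0.3,0],"twist":[0,0,-111]},{"offset":[-0.093,-0.3,0],"twist":[0,0,-111]},{"offset":[-0.093,-0.3,0],"twist":[0,0,-111]}]'
python3 - <<'E'
from h import *
i=shot("top");shot("side","pics/b.png");plan(.4765,.2135,.0085,120.8)
M={}
E
```

```text
t: 6.6
tool_pos: [0.4729, 0.2144, 0.1129]
tool_rot: [-1.548, -2.733, 0.001]
contact_force: [-1.2, -0.2, -2.8]
opening: 0.0331
grip_force: 52.1
offset [-0.0026  0.0024  0.1047] twist [-0.  -0.   0.2] q6est -15 t 6.7
```

View pics/b.png

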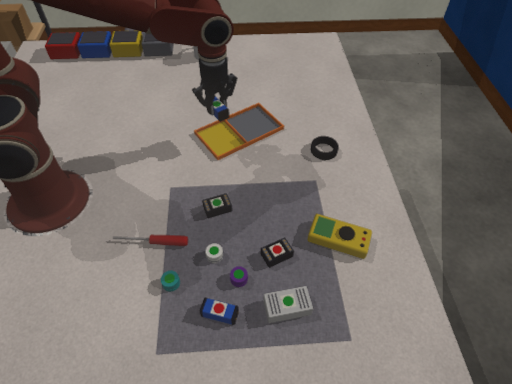

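The held battery, dot up at (218,107), hangs above the yellow bay. Lowering it gently now.

```bash
python3 -m crank '[{"offset":[-0.0026,0.0024,0.04],"twist":[0,0,0]},{"offset":[-0.0026,0.0024,0.08],"twist":[0,0,0]},{"offset":[-0.0026,0.0024,0.095],"twist":[0,0,0]},{"offset":[-0.0026,0.0024,0.1],"twist":[0,0,0]},{"offset":[-0.0026,0.0024,0.102],"twist":[0,0,0]},{"offset":[-0.0026,0.0024,0.102],"twist":[0,0,0]}]'
python3 -m crank '[{"offset":[0,0,0.001],"twist":[0,0,0]},{"offset":[0,0,0.002],"twist":[0,0,0]},{"offset":[0,0,0.002],"twist":[0,0,0]}]'
```

```text
t: 7.45
tool_pos: [0.4778, 0.2138, 0.0128]
tool_rot: [1.546, 2.733, 0.003]
contact_force: [0.2, -0.4, -2.7]
opening: 0.0333
grip_force: 52.0
t: 7.82
tool_pos: [0.4766, 0.2135, 0.0094]
tool_rot: [1.547, 2.734, 0.0]
contact_force: [-0.2, -0.3, -2.8]
opening: 0.033
grip_force: 52.0
```

```bash
python3 -m crank '[{"offset":[0,0,0.001],"twist":[0,0,0]},{"offset":[0,0,0.001],"twist":[0,0,0]},{"offset":[0,0,0.001],"twist":[0,0,0]}]'
python3 -m crank '[{"offset":[0,0,0.001],"twist":[0,0,0]},{"offset":[0,0,0.001],"twist":[0,0,0]},{"offset":[0,0,0.001],"twist":[0,0,0]}]'
```

```text
t: 8.2
tool_pos: [0.4766, 0.2135, 0.0083]
tool_rot: [-1.547, -2.734, 0.0]
contact_force: [-0.2, -0.1, -2.8]
opening: 0.0333
grip_force: 52.0
t: 8.57
tool_pos: [0.4768, 0.2135, 0.0078]
tool_rot: [1.547, 2.734, -0.0]
contact_force: [-3.4, -1.2, 4.3]
opening: 0.0332
grip_force: 52.8
```

```bash
python3 -m crank '[{"offset":[0,0,0],"twist":[0,0,0]},{"offset":[0,0,0],"twist":[0,0,0]},{"offset":[0,0,0],"twist":[0,0,0]},{"offset":[0,0,0],"twist":[0,0,0]},{"offset":[0,0,-0.03],"twist":[0,0,0]},{"offset":[0,0,-0.08],"twist":[0,0,0]},{"offset":[0,0,-0.13],"twist":[0,0,0]},{"offset":[0,0,-0.13],"twist":[0,0,0]}]' 0.65
python3 - <<'E'
from h import *
plan(.6192,-.352,.12,7.8)
E
```

```text
t: 9.57
tool_pos: [0.48, 0.2145, 0.143]
tool_rot: [1.543, 2.728, 0.012]
contact_force: [0.0, -0.0, 0.6]
opening: 0.0554
grip_force: 0.0
offset [-0.5572 -0.1727  0.0228] twist [  0.5  -0.5 113.2] q6est -15 t 9.6
```

```bash
python3 -m crank '[{"offset":[-0.557,-0.173,0.023],"twist":[0,0,113]},{"offset":[-0.557,-0.173,0.023],"twist":[0,0,113]},{"offset":[-0.557,-0.173,0.023],"twist":[0,0,113]},{"offset":[-0.557,-0.173,0.023],"twist":[0,0,113]},{"offset":[-0.557,-0.173,0.023],"twist":[0,0,113]},{"offset":[-0.557,-0.173,0.023],"twist":[0,0,113]},{"offset":[-0.557,-0.173,0.023],"twist":[0,0,113]},{"offset":[-0.557,-0.173,0.023],"twist":[0,0,113]},{"offset":[-0.557,-0.173,0.023],"twist":[0,0,113]},{"offset":[-0.557,-0.173,0.023],"twist":[0,0,113]},{"offset":[-0.557,-0.173,0.023],"twist":[0,0,113]},{"offset":[-0.557,-0.173,0.023],"twist":[0,0,113]},{"offset":[-0.557,-0.173,0.023],"twist":[0,0,113]},{"offset":[-0.557,-0.173,0.023],"twist":[0,0,113]},{"offset":[-0.557,-0.173,0.023],"twist":[0,0,113]}]' 1
python3 - <<'E'
from h import *
shot("top","pics/c.png");plan(.6192,-.352,.003,7.8)
E
```

```text
t: 11.45
tool_pos: [0.6152, -0.3527, 0.1144]
tool_rot: [3.134, 0.22, 0.0]
contact_force: [-0.4, -0.4, -0.6]
opening: 0.0857
grip_force: 0.0
offset [ 0.004  -0.0003  0.1115] twist [ 0.  -0.   0.2] q6est 46 t 11.5
```

View pics/c.png

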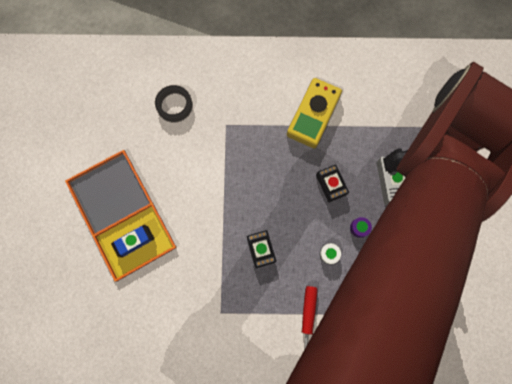

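The battery lies in the yellow bay, dot up and centred at (131,240). The gripper is above the power module (397,177). Descending to grasp it.

```bash
python3 -m crank '[{"offset":[0.004,0,0.04],"twist":[0,0,0]},{"offset":[0.004,0,0.08],"twist":[0,0,0]},{"offset":[0.004,0,0.1],"twist":[0,0,0]},{"offset":[0.004,0,0.108],"twist":[0,0,0]},{"offset":[0.004,0,0.108],"twist":[0,0,0]},{"offset":[0.004,0,0.108],"twist":[0,0,0]},{"offset":[0.004,0,0.108],"twist":[0,0,0]}]' 1
python3 -m crank '[{"offset":[0,0,0],"twist":[0,0,0]},{"offset":[0,0,0],"twist":[0,0,0]},{"offset":[0,0,0],"twist":[0,0,0]},{"offset":[0,0,0],"twist":[0,0,0]},{"offset":[0,0,0],"twist":[0,0,0]},{"offset":[0,0,0],"twist":[0,0,0]}]' 0 60
```

```text
t: 12.38
tool_pos: [0.62, -0.3532, 0.008]
tool_rot: [3.132, 0.219, 0.003]
contact_force: [0.1, 0.4, 0.5]
opening: 0.0855
grip_force: 0.0
t: 13.12
tool_pos: [0.6195, -0.3528, 0.007]
tool_rot: [3.133, 0.219, 0.001]
contact_force: [-0.3, -0.7, 4.9]
opening: 0.0549
grip_force: 67.4
```

```bash
python3 -m crank '[{"offset":[0,0,-0.02],"twist":[0,0,0]},{"offset":[0,0,-0.06],"twist":[0,0,0]},{"offset":[0,0,-0.12],"twist":[0,0,0]},{"offset":[0,0,-0.12],"twist":[0,0,0]},{"offset":[0,0,-0.12],"twist":[0,0,0]}]'
python3 - <<'E'
from h import *
plan(.584,.277,.12,30.8)
E
```

```text
t: 13.75
tool_pos: [0.6184, -0.3521, 0.1256]
tool_rot: [-3.133, -0.219, 0.002]
contact_force: [0.5, 0.7, -3.4]
opening: 0.0554
grip_force: 66.6
offset [ 0.0535 -0.6277  0.0061] twist [ -0.1   0.1 -22.8] q6est 46 t 13.8
```

```bash
python3 -m crank '[{"offset":[0.053,-0.628,0],"twist":[0,0,-22.8]},{"offset":[0.053,-0.628,0],"twist":[0,0,-22.8]},{"offset":[0.053,-0.628,0],"twist":[0,0,-22.8]},{"offset":[0.053,-0.628,0],"twist":[0,0,-22.8]},{"offset":[0.053,-0.628,0],"twist":[0,0,-22.8]},{"offset":[0.053,-0.628,0],"twist":[0,0,-22.8]},{"offset":[0.053,-0.628,0],"twist":[0,0,-22.8]},{"offset":[0.053,-0.628,0],"twist":[0,0,-22.8]},{"offset":[0.053,-0.628,0],"twist":[0,0,-22.8]},{"offset":[0.053,-0.628,0],"twist":[0,0,-22.8]},{"offset":[0.053,-0.628,0],"twist":[0,0,-22.8]},{"offset":[0.053,-0.628,0],"twist":[0,0,-22.8]},{"offset":[0.053,-0.628,0],"twist":[0,0,-22.8]},{"offset":[0.053,-0.628,0],"twist":[0,0,-22.8]},{"offset":[0.053,-0.628,0],"twist":[0,0,-22.8]}]'
python3 - <<'E'
from h import *
shot("side","pics/d.png");plan(.584,.277,.0135,30.8)
E
```

```text
t: 15.62
tool_pos: [0.5845, 0.2758, 0.1264]
tool_rot: [3.029, 0.832, 0.0]
contact_force: [0.3, 0.5, -3.4]
opening: 0.0547
grip_force: 66.8
offset [ 1.000e-04 -1.100e-03  1.129e-01] twist [ 0.  -0.  -0.1] q6est 78 t 15.7
```

View pics/d.png

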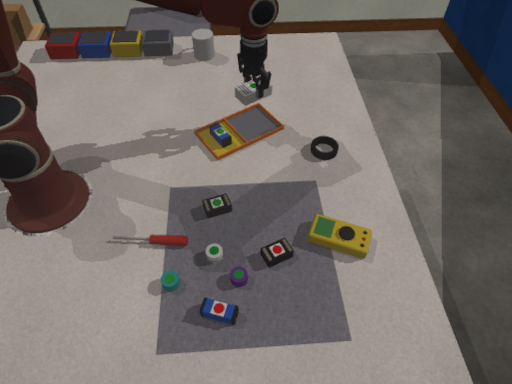

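The power module is held level at (253,90) above the grey bay, and the battery is in its bay at (220,134). Lowering it.

```bash
python3 -m crank '[{"offset":[0,-0.001,0.04],"twist":[0,0,0]},{"offset":[0,-0.001,0.08],"twist":[0,0,0]},{"offset":[0,-0.001,0.105],"twist":[0,0,0]},{"offset":[0,-0.001,0.111],"twist":[0,0,0]},{"offset":[0,-0.001,0.113],"twist":[0,0,0]},{"offset":[0,-0.001,0.113],"twist":[0,0,0]},{"offset":[0,-0.001,0.113],"twist":[0,0,0]}]'
python3 -m crank '[{"offset":[0,0,0.001],"twist":[0,0,0]},{"offset":[0,0,0.001],"twist":[0,0,0]},{"offset":[0,0,0.001],"twist":[0,0,0]}]'
```

```text
t: 16.55
tool_pos: [0.5848, 0.278, 0.0149]
tool_rot: [-3.029, -0.834, -0.004]
contact_force: [-0.3, -0.4, -3.4]
opening: 0.0549
grip_force: 66.7
t: 16.92
tool_pos: [0.5837, 0.2776, 0.0123]
tool_rot: [3.029, 0.834, -0.0]
contact_force: [-0.2, -0.4, -3.4]
opening: 0.0553
grip_force: 66.7
```

```bash
python3 -m crank '[{"offset":[0,0,0.001],"twist":[0,0,0]},{"offset":[0,0,0.001],"twist":[0,0,0]},{"offset":[0,0,0.001],"twist":[0,0,0]}]'
python3 -m crank '[{"offset":[0,0,0.0007],"twist":[0,0,0]},{"offset":[0,0,0.0007],"twist":[0,0,0]},{"offset":[0,0,0.0007],"twist":[0,0,0]}]'
```

```text
t: 17.3
tool_pos: [0.5837, 0.2776, 0.0113]
tool_rot: [3.029, 0.834, -0.0]
contact_force: [-0.3, 0.4, -3.9]
opening: 0.055
grip_force: 66.7
t: 17.68
tool_pos: [0.5839, 0.2776, 0.011]
tool_rot: [3.029, 0.834, 0.0]
contact_force: [-1.5, -0.8, 0.9]
opening: 0.055
grip_force: 67.1
```

```bash
python3 -m crank '[{"offset":[0,0,0],"twist":[0,0,0]},{"offset":[0,0,0],"twist":[0,0,0]},{"offset":[0,0,0],"twist":[0,0,0]},{"offset":[0,0,0],"twist":[0,0,0]},{"offset":[0,0,-0.03],"twist":[0,0,0]},{"offset":[0,0,-0.08],"twist":[0,0,0]},{"offset":[0,0,-0.13],"twist":[0,0,0]},{"offset":[0,0,-0.13],"twist":[0,0,0]},{"offset":[0,0,-0.13],"twist":[0,0,0]}]' 0.85
python3 - <<'E'
from h import *
plan(.464,-.0595,.12,17.3)
E
```

```text
t: 18.8
tool_pos: [0.5834, 0.2775, 0.1402]
tool_rot: [3.029, 0.834, -0.001]
contact_force: [-0.1, -0.6, -0.9]
opening: 0.0723
grip_force: 0.0
offset [-0.2751  0.2283  0.0203] twist [-0.   0.  13.5] q6est 78 t 18.8
```

```bash
python3 -m crank '[{"offset":[-0.275,0.228,0.02],"twist":[0,0,13.5]},{"offset":[-0.275,0.228,0.02],"twist":[0,0,13.5]},{"offset":[-0.275,0.228,0.02],"twist":[0,0,13.5]},{"offset":[-0.275,0.228,0.02],"twist":[0,0,13.5]},{"offset":[-0.275,0.228,0.02],"twist":[0,0,13.5]},{"offset":[-0.275,0.228,0.02],"twist":[0,0,13.5]},{"offset":[-0.275,0.228,0.02],"twist":[0,0,13.5]},{"offset":[-0.275,0.228,0.02],"twist":[0,0,13.5]},{"offset":[-0.275,0.228,0.02],"twist":[0,0,13.5]},{"offset":[-0.275,0.228,0.02],"twist":[0,0,13.5]}]' 1
python3 - <<'E'
from h import *
it,is_=shot("top","pics/e.png"),shot("side")
M={}
for n,p in(("top",(109,192)),("side",(252,118))):
    for d in cut_out("power_c",n):
        if np.hypot(*(np.array(d["rect"][:2])-p))<15: M[n]=d["region"];print(n,round(d["confidence"],2));break
im=dict(top=it,side=is_)
if len(M)==2: print("dot",np.round(tri(dot(it,M["top"])[:2],dot(is_,M["side"])[:2]),4))
for n in M:
    x,f=fit({n:M[n]},SZ["power_c"],[.584,.277,np.radians(31)],z=.004);print(n,np.round(x[:2],4),np.degrees(x[2]).round(1),round(f,3))
plan(.464,-.0595,.003,17.3)
E
```

```text
t: 20.05
tool_pos: [0.4644, -0.0581, 0.1204]
tool_rot: [-3.105, -0.475, 0.0]
contact_force: [0.7, 0.5, 0.5]
opening: 0.0855
grip_force: 0.0
top 0.73
side 0.95
dot [0.5844 0.2781 0.0389]
top [0.5842 0.2783] 30.8 0.088
side [0.5864 0.2806] 30.6 0.051
offset [-0.0006  0.0007  0.1176] twist [-0. -0.  0.] q6est 56 t 20.2
```

View pics/e.png

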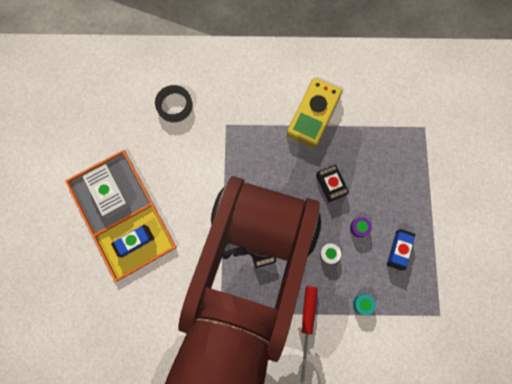

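The power module lies flat in the grey bay, dot at (104,189), with its top at about 39–40 mm and its centre at (0.5844, 0.2781). The gripper is above the green-dotted control module (partly hidden at 263,257). Descending.

```bash
python3 -m crank '[{"offset":[-0.0006,0.0007,0.05],"twist":[0,0,0]},{"offset":[-0.0006,0.0007,0.09],"twist":[0,0,0]},{"offset":[-0.0006,0.0007,0.107],"twist":[0,0,0]},{"offset":[-0.0006,0.0007,0.116],"twist":[0,0,0]},{"offset":[-0.0006,0.0007,0.116],"twist":[0,0,0]},{"offset":[-0.0006,0.0007,0.116],"twist":[0,0,0]},{"offset":[-0.0006,0.0007,0.116],"twist":[0,0,0]}]' 1
python3 -m crank '[{"offset":[0,0,0],"twist":[0,0,0]},{"offset":[0,0,0],"twist":[0,0,0]},{"offset":[0,0,0],"twist":[0,0,0]},{"offset":[0,0,0],"twist":[0,0,0]},{"offset":[0,0,0],"twist":[0,0,0]},{"offset":[0,0,0],"twist":[0,0,0]}]' 0 40
python3 -m crank '[{"offset":[0,0,-0.02],"twist":[0,0,0]},{"offset":[0,0,-0.06],"twist":[0,0,0]},{"offset":[0,0,-0.12],"twist":[0,0,0]},{"offset":[0,0,-0.15],"twist":[0,0,0]},{"offset":[0,0,-0.15],"twist":[0,0,0]},{"offset":[0,0,-0.15],"twist":[0,0,0]}]'
python3 - <<'E'
from h import *
plan(.5844,.2781,.15,30.8)
E
```

```text
t: 21.12
tool_pos: [0.4649, -0.0602, 0.0058]
tool_rot: [3.105, 0.472, 0.003]
contact_force: [-1.1, 0.2, 0.2]
opening: 0.0856
grip_force: 0.0
t: 21.88
tool_pos: [0.4642, -0.06, 0.005]
tool_rot: [3.106, 0.472, 0.001]
contact_force: [-0.1, -0.1, 3.5]
opening: 0.045
grip_force: 43.5
t: 22.62
tool_pos: [0.4624, -0.0595, 0.152]
tool_rot: [-3.104, -0.472, 0.006]
contact_force: [0.3, 0.2, -2.6]
opening: 0.045
grip_force: 43.0
offset [ 0.2169 -0.286   0.0019] twist [ -0.2   0.2 -13.5] q6est 56 t 22.6
```

```bash
python3 -m crank '[{"offset":[0.217,-0.286,0],"twist":[0,0,-13.5]},{"offset":[0.217,-0.286,0],"twist":[0,0,-13.5]},{"offset":[0.217,-0.286,0],"twist":[0,0,-13.5]},{"offset":[0.217,-0.286,0],"twist":[0,0,-13.5]},{"offset":[0.217,-0.286,0],"twist":[0,0,-13.5]},{"offset":[0.217,-0.286,0],"twist":[0,0,-13.5]},{"offset":[0.217,-0.286,0],"twist":[0,0,-13.5]},{"offset":[0.217,-0.286,0],"twist":[0,0,-13.5]},{"offset":[0.217,-0.286,0],"twist":[0,0,-13.5]},{"offset":[0.217,-0.286,0],"twist":[0,0,-13.5]}]'
python3 - <<'E'
from h import *
it,is_=shot("top"),shot("side","pics/f.png")
M={}
for n,im in(("top",it),("side",is_)):
    p=proj(n,[[.5844,.2781,.16]])[0]
    for d in cut_out("control_c",n):
        print(n,np.round(d["rect"]),round(d["confidence"],2),"exp",np.round(p))
        if np.hypot(*(np.array(d["rect"][:2])-p))<25: M[n]=dot(im,d["region"]);print(M[n]);break
if len(M)==2 and all(M.values()): print("dot",tri(M["top"][:2],M["side"][:2]).round(4),get_obs()["tool_pos"])
plan(.5844,.2781,.047,30.8)
E
```

```text
t: 23.88
tool_pos: [0.5858, 0.2765, 0.1544]
tool_rot: [3.029, 0.832, -0.001]
contact_force: [0.3, -0.1, -1.7]
opening: 0.045
grip_force: 42.9
top [ 84. 180.  40.  28.] 0.92 exp [ 81. 174.]
(np.float64(79.63865546218487), np.float64(172.47899159663865), 119)
side [278. 252.  31.  31.] 0.75 exp [252.  84.]
side [256.  85.  28.  21.] 0.53 exp [252.  84.]
(np.float64(252.72727272727272), np.float64(78.5), 22)
dot [0.5833 0.2718 0.1815] [0.5861095  0.2772693  0.15492903]
offset [-0.0011 -0.0016  0.1079] twist [ 0. -0. -0.] q6est 78 t 24.1
```

View pics/f.png

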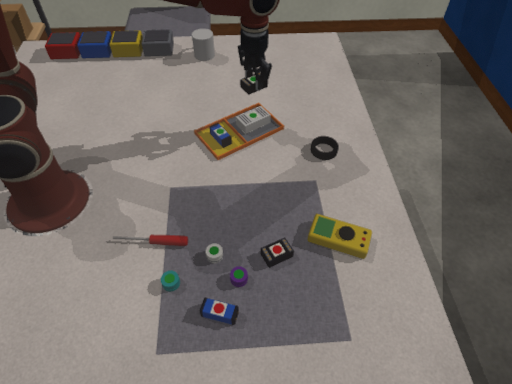

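The control module is held level at (255,82) above the power module. Its dot is partly hidden by a finger in this view, so I'll rely on the grasp, where TCP and dot agreed within 1 mm. Lowering it.

```bash
python3 -m crank '[{"offset":[-0.0011,-0.0016,0.04],"twist":[0,0,0]},{"offset":[-0.0011,-0.0016,0.08],"twist":[0,0,0]},{"offset":[-0.0011,-0.0016,0.1],"twist":[0,0,0]},{"offset":[-0.0011,-0.0016,0.106],"twist":[0,0,0]},{"offset":[-0.0011,-0.0016,0.107],"twist":[0,0,0]},{"offset":[-0.0011,-0.0016,0.107],"twist":[0,0,0]},{"offset":[-0.0011,-0.0016,0.107],"twist":[0,0,0]},{"offset":[-0.0011,-0.0016,0.107],"twist":[0,0,0]}]'
python3 -m crank '[{"offset":[0,0,0.001],"twist":[0,0,0]},{"offset":[0,0,0.001],"twist":[0,0,0]},{"offset":[0,0,0.001],"twist":[0,0,0]}]'
python3 -c "
from h import *
plan(.5844,.2781,.045,30.8)"
```

```text
t: 25.08
tool_pos: [0.5847, 0.2787, 0.0484]
tool_rot: [-3.029, -0.834, -0.002]
contact_force: [0.0, 0.5, -2.0]
opening: 0.0455
grip_force: 42.9
t: 25.45
tool_pos: [0.5842, 0.2785, 0.0465]
tool_rot: [-3.029, -0.834, 0.0]
contact_force: [-0.6, -0.3, -2.5]
opening: 0.0456
grip_force: 42.9
offset [-0.      0.0004  0.0015] twist [-0.  0. -0.] q6est 78 t 25.4
```

```bash
python3 -m crank '[{"offset":[0,0,0.001],"twist":[0,0,0]},{"offset":[0,0,0.001],"twist":[0,0,0]},{"offset":[0,0,0.001],"twist":[0,0,0]}]'
python3 -m crank '[{"offset":[0,0,0.0007],"twist":[0,0,0]},{"offset":[0,0,0.0007],"twist":[0,0,0]},{"offset":[0,0,0.0007],"twist":[0,0,0]}]'
```

```text
t: 25.82
tool_pos: [0.5843, 0.2785, 0.0456]
tool_rot: [3.029, 0.834, -0.0]
contact_force: [-0.7, 0.1, -2.2]
opening: 0.0453
grip_force: 42.9
t: 26.2
tool_pos: [0.5844, 0.2785, 0.045]
tool_rot: [-3.029, -0.834, -0.001]
contact_force: [0.0, 0.4, -0.7]
opening: 0.0451
grip_force: 43.0
```

```bash
python3 -m crank '[{"offset":[0,0,0],"twist":[0,0,0]},{"offset":[0,0,0],"twist":[0,0,0]},{"offset":[0,0,0],"twist":[0,0,0]},{"offset":[0,0,0],"twist":[0,0,0]},{"offset":[0,0,-0.03],"twist":[0,0,0]},{"offset":[0,0,-0.08],"twist":[0,0,0]},{"offset":[0,0,-0.11],"twist":[0,0,0]},{"offset":[0,0,-0.11],"twist":[0,0,0]},{"offset":[0,0,-0.11],"twist":[0,0,0]}]' 0.72
python3 - <<'E'
from h import *
plan(.4555,-.2062,.12,-5)
E
```

```text
t: 27.32
tool_pos: [0.5836, 0.2783, 0.1536]
tool_rot: [3.029, 0.834, -0.003]
contact_force: [0.4, -0.1, -1.0]
opening: 0.0614
grip_force: 0.0
offset [-0.358   0.3506  0.0341] twist [ 0.   0.1 35.8] q6est 78 t 27.3
```

```bash
python3 -m crank '[{"offset":[-0.358,0.3506,0.034],"twist":[0,0,35.8]},{"offset":[-0.358,0.3506,0.034],"twist":[0,0,35.8]},{"offset":[-0.358,0.3506,0.034],"twist":[0,0,35.8]},{"offset":[-0.358,0.3506,0.034],"twist":[0,0,35.8]},{"offset":[-0.358,0.3506,0.034],"twist":[0,0,35.8]},{"offset":[-0.358,0.3506,0.034],"twist":[0,0,35.8]},{"offset":[-0.358,0.3506,0.034],"twist":[0,0,35.8]},{"offset":[-0.358,0.3506,0.034],"twist":[0,0,35.8]},{"offset":[-0.358,0.3506,0.034],"twist":[0,0,35.8]},{"offset":[-0.358,0.3506,0.034],"twist":[0,0,35.8]},{"offset":[-0.358,0.3506,0.034],"twist":[0,0,35.8]},{"offset":[-0.358,0.3506,0.034],"twist":[0,0,35.8]},{"offset":[-0.358,0.3506,0.034],"twist":[0,0,35.8]}]'
python3 - <<'E'
from h import *
it,is_=shot("top"),shot("side")
s=cv2.resize(is_[95:165,185:295],(440,280),interpolation=2);t=cv2.resize(it[145:285,60:220],(320,280),interpolation=2)
cv2.imwrite("pics/g.png",cv2.cvtColor(np.hstack([t,s]),cv2.COLOR_RGB2BGR))
M={}
for n,im in(("top",it),("side",is_)):
    p=proj(n,[[.5844,.2781,.06]])[0]
    for d in cut_out("control_c",n):
        if np.hypot(*(np.array(d["rect"][:2])-p))<15: M[n]=d["region"];print(n,round(d["confidence"],2));break
if len(M)==2: print("dot",tri(dot(it,M["top"])[:2],dot(is_,M["side"])[:2]).round(4))
for n in M: x,f=fit({n:M[n]},SZ["control_c"],[.584,.278,np.radians(31)],z=.04);print(n,np.round(x[:2],4),np.degrees(x[2]).round(1),round(f,3))
plan(.4555,-.2062,.003,-5)
E
```

```text
t: 28.95
tool_pos: [0.4566, -0.2051, 0.121]
tool_rot: [3.139, -0.135, 0.0]
contact_force: [-0.3, -0.3, -0.4]
opening: 0.0614
grip_force: 0.0
top 0.88
side 0.88
dot [0.585  0.2786 0.0679]
top [0.5838 0.2779] 29.8 0.059
side [0.5869 0.2796] 30.5 0.083
offset [-0.0009  0.0005  0.118 ] twist [ 0. -0.  0.] q6est 62 t 29.1
```

View pics/g.png

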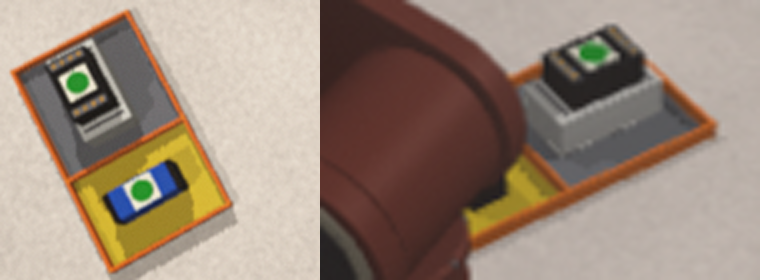

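The control module sits centred and flat on the power module, with its dot at (78,82) on the left and (595,52) on the right and its top at 68 mm, as expected. Grasping the sensor next.

```bash
python3 -m crank '[{"offset":[-0.0009,0.0007,0.05],"twist":[0,0,0]},{"offset":[-0.0009,0.0007,0.09],"twist":[0,0,0]},{"offset":[-0.0009,0.0007,0.107],"twist":[0,0,0]},{"offset":[-0.0009,0.0007,0.117],"twist":[0,0,0]},{"offset":[-0.0009,0.0007,0.117],"twist":[0,0,0]},{"offset":[-0.0009,0.0007,0.117],"twist":[0,0,0]},{"offset":[-0.0009,0.0007,0.117],"twist":[0,0,0]}]'
python3 -m crank '[{"offset":[0,0,0],"twist":[0,0,0]},{"offset":[0,0,0],"twist":[0,0,0]},{"offset":[0,0,0],"twist":[0,0,0]},{"offset":[0,0,0],"twist":[0,0,0]},{"offset":[0,0,0],"twist":[0,0,0]},{"offset":[0,0,0],"twist":[0,0,0]}]' 0 25
python3 -m crank '[{"offset":[0,0,-0.02],"twist":[0,0,0]},{"offset":[0,0,-0.06],"twist":[0,0,0]},{"offset":[0,0,-0.12],"twist":[0,0,0]},{"offset":[0,0,-0.17],"twist":[0,0,0]},{"offset":[0,0,-0.17],"twist":[0,0,0]},{"offset":[0,0,-0.17],"twist":[0,0,0]}]'
python3 - <<'E'
from h import *
plan(.5848,.2784,.17,30.8)
E
```

```text
t: 30.02
tool_pos: [0.4562, -0.2071, 0.0052]
tool_rot: [3.137, -0.137, 0.003]
contact_force: [0.5, -0.8, 0.6]
opening: 0.0615
grip_force: 0.0
t: 30.78
tool_pos: [0.4558, -0.2068, 0.0047]
tool_rot: [3.138, -0.137, 0.001]
contact_force: [-0.1, -0.2, 5.7]
opening: 0.0399
grip_force: 25.4
t: 31.52
tool_pos: [0.4546, -0.2062, 0.1726]
tool_rot: [-3.138, 0.137, 0.002]
contact_force: [0.4, 0.3, -1.1]
opening: 0.0401
grip_force: 25.5
offset [ 0.0874 -0.4941  0.0029] twist [ -0.1   0.1 -35.8] q6est 62 t 31.5
```

```bash
python3 -m crank '[{"offset":[0.0874,-0.494,0],"twist":[0,0,-35.8]},{"offset":[0.0874,-0.494,0],"twist":[0,0,-35.8]},{"offset":[0.0874,-0.494,0],"twist":[0,0,-35.8]},{"offset":[0.0874,-0.494,0],"twist":[0,0,-35.8]},{"offset":[0.0874,-0.494,0],"twist":[0,0,-35.8]},{"offset":[0.0874,-0.494,0],"twist":[0,0,-35.8]},{"offset":[0.0874,-0.494,0],"twist":[0,0,-35.8]},{"offset":[0.0874,-0.494,0],"twist":[0,0,-35.8]},{"offset":[0.0874,-0.494,0],"twist":[0,0,-35.8]},{"offset":[0.0874,-0.494,0],"twist":[0,0,-35.8]},{"offset":[0.0874,-0.494,0],"twist":[0,0,-35.8]},{"offset":[0.0874,-0.494,0],"twist":[0,0,-35.8]},{"offset":[0.0874,-0.494,0],"twist":[0,0,-35.8]}]'
python3 - <<'E'
from h import *
it,is_=shot("top"),shot("side")
a=cv2.resize(is_[30:165,190:310],(480,540),interpolation=2);b=cv2.resize(it[120:250,40:115],(311,540),interpolation=2)
cv2.imwrite("pics/i.png",cv2.cvtColor(np.hstack([b,a]),cv2.COLOR_RGB2BGR))
plan(.5848,.2784,.076,30.8)
E
```

```text
t: 33.15
tool_pos: [0.5856, 0.2771, 0.1742]
tool_rot: [-3.029, -0.832, -0.001]
contact_force: [0.1, 0.1, -1.1]
opening: 0.0401
grip_force: 25.7
offset [-0.0002 -0.0012  0.0983] twist [ 0. -0. -0.] q6est 78 t 33.2
```

View pics/i.png

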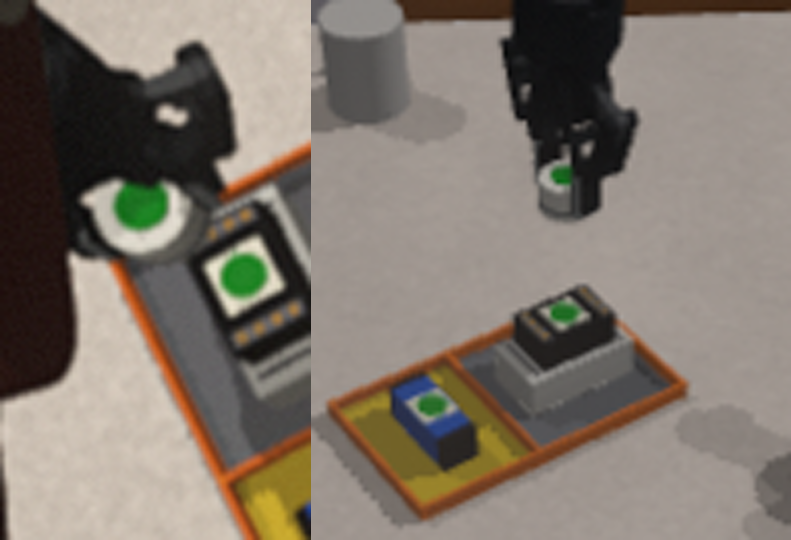

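The sensor is held level and dot up, at (140,205) on the left and (565,180) on the right, above the stack. Lowering it.

```bash
python3 -m crank '[{"offset":[-0.0002,-0.0012,0.04],"twist":[0,0,0]},{"offset":[-0.0002,-0.0012,0.075],"twist":[0,0,0]},{"offset":[-0.0002,-0.0012,0.092],"twist":[0,0,0]},{"offset":[-0.0002,-0.0012,0.097],"twist":[0,0,0]},{"offset":[-0.0002,-0.0012,0.098],"twist":[0,0,0]},{"offset":[-0.0002,-0.0012,0.098],"twist":[0,0,0]},{"offset":[-0.0002,-0.0012,0.098],"twist":[0,0,0]},{"offset":[-0.0002,-0.0012,0.098],"twist":[0,0,0]}]'
python3 -m crank '[{"offset":[0,0,0.0015],"twist":[0,0,0]},{"offset":[0,0,0.0015],"twist":[0,0,0]},{"offset":[0,0,0.0015],"twist":[0,0,0]}]'
python3 -c "
from h import *
plan(.5848,.2784,.0727,30.8)"
```

```text
t: 34.25
tool_pos: [0.585, 0.279, 0.0766]
tool_rot: [-3.029, -0.834, -0.002]
contact_force: [0.3, 0.7, -0.5]
opening: 0.0399
grip_force: 25.7
t: 34.62
tool_pos: [0.5846, 0.2788, 0.0743]
tool_rot: [-3.029, -0.834, 0.0]
contact_force: [0.5, -0.1, -0.9]
opening: 0.04
grip_force: 25.7
offset [-0.      0.0005  0.0016] twist [-0.  0. -0.] q6est 78 t 34.6
```

```bash
python3 -m crank '[{"offset":[0,0,0.001],"twist":[0,0,0]},{"offset":[0,0,0.001],"twist":[0,0,0]},{"offset":[0,0,0.001],"twist":[0,0,0]}]'
python3 -m crank '[{"offset":[0,0,0.0007],"twist":[0,0,0]},{"offset":[0,0,0.0007],"twist":[0,0,0]},{"offset":[0,0,0.0007],"twist":[0,0,0]},{"offset":[0,0,0.0007],"twist":[0,0,0]}]'
```

```text
t: 35.0
tool_pos: [0.5846, 0.2788, 0.0734]
tool_rot: [3.029, 0.834, -0.0]
contact_force: [0.1, 0.0, -2.2]
opening: 0.0401
grip_force: 25.7
t: 35.5
tool_pos: [0.5847, 0.2789, 0.0727]
tool_rot: [3.029, 0.834, 0.0]
contact_force: [-0.2, 0.1, -0.8]
opening: 0.0399
grip_force: 25.8
```

```bash
python3 -m crank '[{"offset":[0,0,0.0006],"twist":[0,0,0]},{"offset":[0,0,0.0006],"twist":[0,0,0]},{"offset":[0,0,0.0006],"twist":[0,0,0]}]'
```

```text
t: 35.88
tool_pos: [0.5848, 0.2789, 0.0727]
tool_rot: [3.029, 0.834, 0.0]
contact_force: [-2.6, -0.3, 4.6]
opening: 0.0404
grip_force: 26.1
```

Contact is clear at the expected height, so I'll release and back off.

```bash
python3 -m crank '[{"offset":[0,0,0],"twist":[0,0,0]},{"offset":[0,0,0],"twist":[0,0,0]},{"offset":[0,0,0],"twist":[0,0,0]},{"offset":[0,0,0],"twist":[0,0,0]},{"offset":[0,0,-0.02],"twist":[0,0,0]},{"offset":[0,0,-0.06],"twist":[0,0,0]},{"offset":[0,0,-0.11],"twist":[0,0,0]},{"offset":[0,0,-0.12],"twist":[0,0,0]},{"offset":[-0.15,0.2,-0.12],"twist":[0,0,0]},{"offset":[-0.15,0.2,-0.12],"twist":[0,0,0]},{"offset":[-0.15,0.2,-0.12],"twist":[0,0,0]},{"offset":[-0.15,0.2,-0.12],"twist":[0,0,0]},{"offset":[-0.15,0.2,-0.12],"twist":[0,0,0]},{"offset":[-0.15,0.2,-0.12],"twist":[0,0,0]}]' 0.7
python3 - <<'E'
from h import *
it,is_=shot("top"),shot("side")
a=cv2.resize(is_[80:170,180:300],(440,330),interpolation=2);b=cv2.resize(it,(350,263));b=np.vstack([b,np.zeros((67,350,3),np.uint8)])
cv2.imwrite("pics/j.png",cv2.cvtColor(np.hstack([b,a]),cv2.COLOR_RGB2BGR))
M={}
for n in CAL:
    p=proj(n,[[.5844,.2781,.081]])[0]
    for d in cut_out("sensor_c",n):
        if np.hypot(*(np.array(d["rect"][:2])-p))<15: M[n]=dot(dict(top=it,side=is_)[n],d["region"]);break
print(M)
if len(M)==2: print(tri(M["top"][:2],M["side"][:2]).round(4))
E
```

```text
t: 37.62
tool_pos: [0.5581, 0.0303, 0.1922]
tool_rot: [-3.029, -0.833, -0.0]
contact_force: [-0.6, 0.4, -0.2]
opening: 0.0595
grip_force: 0.0
{'top': (np.float64(93.68181818181819), np.float64(182.88636363636363), 88)}
```

View pics/j.png

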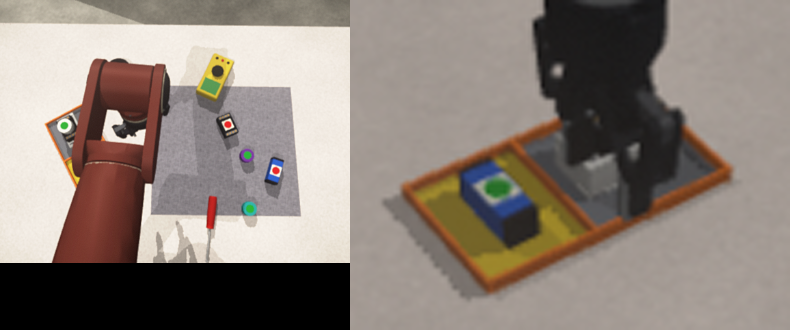

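From this pose the gripper hides the stack in the side view; the top view shows the white sensor at (64,125). I'll move farther away and look again.

```bash
python3 -m crank '[{"offset":[-0.15,0.25,0],"twist":[0,0,0]},{"offset":[-0.15,0.25,0],"twist":[0,0,0]},{"offset":[-0.15,0.25,0],"twist":[0,0,0]},{"offset":[-0.15,0.25,0],"twist":[0,0,0]},{"offset":[-0.15,0.25,0],"twist":[0,0,0]},{"offset":[-0.15,0.25,0],"twist":[0,0,0]},{"offset":[-0.15,0.25,0],"twist":[0,0,0]},{"offset":[-0.15,0.25,0],"twist":[0,0,0]}]'
python3 - <<'E'
from h import *
it,is_=shot("top"),shot("side")
a=cv2.resize(is_[80:170,180:300],(440,330),interpolation=2);b=cv2.resize(it[140:290,50:200],(330,330),interpolation=2)
cv2.imwrite("pics/k.png",cv2.cvtColor(np.hstack([b,a]),cv2.COLOR_RGB2BGR))
M={}
for n in CAL:
    p=proj(n,[[.5844,.2781,.081]])[0]
    for d in cut_out("sensor_c",n):
        if np.hypot(*(np.array(d["rect"][:2])-p))<15: M[n]=dot(dict(top=it,side=is_)[n],d["region"]);break
print(M)
if len(M)==2: print(tri(M["top"][:2],M["side"][:2]).round(4))
E
```

```text
t: 38.83
tool_pos: [0.5577, -0.2596, 0.192]
tool_rot: [-3.027, -0.837, 0.0]
contact_force: [-0.2, -0.4, -0.3]
opening: 0.0594
grip_force: 0.0
{'top': (np.float64(93.64044943820225), np.float64(182.93258426966293), 89)}
```

View pics/k.png

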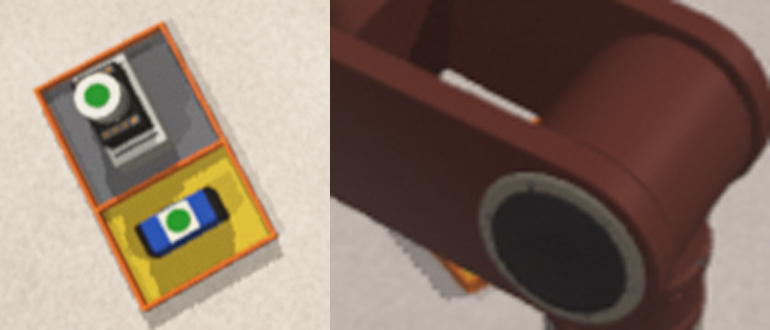

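```bash
python3 -c "
from h import *
print(ray('top',(93.64,182.93),.094).round(4)); o=get_obs(); print(np.abs(o['dq']).max())"
```

```text
[0.5839 0.2785 0.094 ]
0.006489225942741439
```

The sensor's dot projects to (0.584, 0.2785) at its expected height, within 1 mm of the stack centre. The top view shows the dot at (97,96) on the stack and the battery at (178,220), and everything is released.

```bash
python3 -c "
from station import *
print(finish_job())"
```

```text
the job is handed in; nothing more can be done
None
```

I handed the job in at about 39 s: the battery is in the yellow bay, the power–control–sensor stack is centred in the grey bay, and I left the other things alone; the sensor's final position was checked from the top camera only, as the arm blocked the side view.

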